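# Put the wooden furniture away by length

### The job

Put the four wooden furniture blocks away, each into the green tray made for its length (the shortest block in the shortest tray, and so on up to the longest), lying flat on the tray's floor. Leave the grey metal quoins that lie among them where they are.

Things in the scene. Friction and masses are not known exactly. Their poses are not given: they have to be found in the camera images.
- block_150: wooden furniture block (letterpress spacing wood), a plain dark brown wooden bar 150 mm long (its y), 20 mm wide (its x), 16.5 mm high, loose, lying flat; origin at the centre of its underside, z up. Grip it across its width from above. (Behind the work a tall wooden press stands on the table, its front at about x = 0.73 m for y from -0.05 to 0.35 m: carry things across in front of it.)
- block_120: wooden furniture block (letterpress spacing wood), a plain light brown wooden bar 120 mm long (its y), 25 mm wide (its x), 16.5 mm high, loose, lying flat; origin at the centre of its underside, z up. Grip it across its width from above.
- block_100: wooden furniture block (letterpress spacing wood), a plain light brown wooden bar 100 mm long (its y), 30 mm wide (its x), 16.5 mm high, loose, lying flat; origin at the centre of its underside, z up. Grip it across its width from above.
- block_75: wooden furniture block (letterpress spacing wood), a plain yellowish wooden bar 75 mm long (its y), 30 mm wide (its x), 16.5 mm high, loose, lying flat; origin at the centre of its underside, z up. Grip it across its width from above.
- tray_150: shallow open green tray, fixed to the table, for the 150 mm wooden block: inside 166 mm long (its y) by 36 mm wide (its x), outside 176 by 46 mm, so 8 mm to spare all round its block. Floor 3 mm above the table, the rim 9 mm above the table, walls 5 mm thick. Origin at the centre of its underside (on the table), z up.
- tray_120: shallow open green tray, fixed to the table, for the 120 mm wooden block: inside 136 mm long (its y) by 41 mm wide (its x), outside 146 by 51 mm, so 8 mm to spare all round its block. Floor 3 mm above the table, the rim 9 mm above the table, walls 5 mm thick. Origin at the centre of its underside (on the table), z up.
- tray_100: shallow open green tray, fixed to the table, for the 100 mm wooden block: inside 116 mm long (its y) by 46 mm wide (its x), outside 126 by 56 mm, so 8 mm to spare all round its block. Floor 3 mm above the table, the rim 9 mm above the table, walls 5 mm thick. Origin at the centre of its underside (on the table), z up.
- tray_75: shallow open green tray, fixed to the table, for the 75 mm wooden block: inside 91 mm long (its y) by 46 mm wide (its x), outside 101 by 56 mm, so 8 mm to spare all round its block. Floor 3 mm above the table, the rim 9 mm above the table, walls 5 mm thick. Origin at the centre of its underside (on the table), z up.
- quoin_a: grey metal quoin (wedge lock), 18 x 53 x 18 mm high, long along its y, loose, lying among the blocks; not to be moved. Origin at the centre of its underside.
- quoin_b: grey metal quoin (wedge lock), 18 x 53 x 18 mm high, long along its y, loose, lying among the blocks; not to be moved. Origin at the centre of its underside.
Mind the look-alikes: they are no part of the job. What is shaped like the block_75 but red or turquoise is not meant.

How it is judged (in metres and radians):
At the end, for the whole second after the job is handed in: Each of the four blocks lies flat in the tray of its own length: centre within 13 mm of the tray's centre, long axes within 0.3 rad, underside on the tray floor within 3 mm, tilted less than 0.06 rad, released and at rest (horizontal distance between block_150 and tray_150 below 0.013 m and angle between the y axis of block_150 and the y axis of tray_150, either way round below 0.3 rad and z of block_150 in the frame of tray_150 below 0.006 m and angle between each of block_150, block_120, block_100, block_75's own z axis and vertical below 0.06 rad and linear speed of each of block_150, block_120, block_100, block_75 below 0.02 m/s and horizontal distance between block_120 and tray_120 below 0.013 m and angle between the y axis of block_120 and the y axis of tray_120, either way round below 0.3 rad and z of block_120 in the frame of tray_120 below 0.006 m and horizontal distance between block_100 and tray_100 below 0.013 m and angle between the y axis of block_100 and the y axis of tray_100, either way round below 0.3 rad and z of block_100 in the frame of tray_100 below 0.006 m and horizontal distance between block_75 and tray_75 below 0.013 m and angle between the y axis of block_75 and the y axis of tray_75, either way round below 0.3 rad and z of block_75 in the frame of tray_75 below 0.006 m); the robot touches nothing.
It fails at once if the first metal quoin is shifted by more than 20 mm (distance of quoin_a from where it was at the start of the episode above 0.02 m).
It fails at once if the second metal quoin is shifted by more than 20 mm (distance of quoin_b from where it was at the start of the episode above 0.02 m).
It also fails if it takes over 99 s, if anything falls off the work surface, if the arm or the gripper's body presses on something with over 40 N, if the wrist force passes 120 N, or if a joint passes its speed limit or range.

### The arm

A 6-joint arm with a two-finger parallel gripper is mounted at the origin on a cart in front of the work surface, level with it; the furniture and walls round the work are solid. World frame = base frame: x ahead of the robot, y to its left, z up, the work surface at z = 0. Lengths are in mm, angles in rad, forces in N, time in s.
With the tool pointing down it reaches from about 275 to 825 mm from the base axis. Payload 5.2 kg.
Tool frame: the origin (TCP) lies at the very end of the fingers, on their centre line; the grasp point (between the pads) lies 19 mm behind it; z points along the fingers, y is the line along which they close (so a half turn about z gives the same grasp; the last joint's range is limited). The gripper opens to 93 mm and grips with 3 to 60 N. Pads are 15 mm wide; open, the fingers measure 128 mm over their backs; the gripper's body (75 mm by 188 mm) begins 65 mm behind the grasp point.
Start: joints at [-1.512, 0.259, 1.535, -0, 1.348, -0.203], TCP at [142.372, -531.258, 218.653] pointing down, gripper open.
Joint ranges: [-3.14, 3.14], [-0.91, 2.08], [0.19, 2.58], [-1.22, 4.36], [0.22, 2.71], [-3.12, 3.12]. Speed limits (rad/s): [2.57, 2.57, 3.14, 3.14, 3.14, 3.14].

### API

Orientations are given as [roll, pitch, yaw] about the fixed x, y, z axes, in that order (R = Rz(yaw) Ry(pitch) Rx(roll)).
In Python, from bench import robot gives the robot as it stands. The module is installed in compiled form; this text tells all that it offers. Calls block until the motion is done:
- robot.move_ptp(position, orientation): joint-space move of the TCP to a pose.
- robot.move_linear(position, ori=None, speed=150, f_stop=None): straight line of the TCP; ori=None keeps the orientation; speed is the mean speed in mm/s. With f_stop (N) it stops when the force on the tool has changed by that much, and returns True; else False.
- robot.move_j(angles): joint-space move.
- robot.move_gripper(opening): opening from 0.0 (shut) to 1.0 (fully open); the grip force is fixed at half the most; returns when the fingers have stopped.
- robot.sleep(seconds).
- robot.inverse_kinematics(position, orientation): joint angles nearest the present ones, or None.
- robot.get_image(name): name is "scene" or "side" or "wrist"; returns a dict with "img" (480x640x3 uint8, blue, green, red), "fovy" (degrees; the focal length in pixels is half the picture's height over the tangent of half this angle, whatever the lens; pixels are square), "cx", "cy" (the principal point, pixels), "k1" (the pictures are not rectified: a ray, as slopes to the right and down, at radius r is drawn at 1 + k1 r^2 times it, then the intrinsics apply), "eye" and "orientation" of the camera in the world. Camera axes: x right, y down, z forward; pixel columns grow to the right and rows downward; lengths in mm; the calibration is good to about 2 mm. A picture is of the moment at which its call begins. There is no depth.
A pose or a line that the arm cannot do raises robot.MotionError and nothing moves.
- robot.hand_in(): hands the job in; it is judged then, once.
Readings, each from a call of its own:
- robot.current_t(): time.
- robot.current_qpos(): joint angles.
- robot.current_joint_vel(): joint speeds.
- robot.current_joint_efforts(): joint torques, N m.
- robot.current_tcp_pos(): TCP position.
- robot.current_eef_rot(): TCP orientation.
- robot.current_contact_force(): force on the tool from outside, world axes, zero at the start.
- robot.current_ft_torque(): the same for the moment, N m.
- robot.current_gripper_width(): opening from 0.0 (shut) to 1.0 (fully open).
- robot.current_finger_force(): force on a finger pad.
Only numpy, scipy, OpenCV 4.12 (cv2) and the standard library are available. Lean on these libraries where they do the work, as an engineer would, in place of code of your own. Each camera call takes 0.05 s, during which the arm holds its last target. There are 200 camera calls.

## Working session

There is one attempt and no reset: what is moved stays moved. The work goes in short steps, each a Python script; the robot and the scene stay as the last script left them, time stands still between calls to the robot, and variables do not carry over. Pictures are saved under pics/ and viewed, at most 14 in all, crops included, and the job is handed in when it is done.

```bash
mkdir -p pics; python3 - <<'E'
from bench import robot
import cv2
for n in("scene","side","wrist"):
    d=robot.get_image(n); cv2.imwrite(f"pics/{n}0.png",d["img"]); print(n,{k:v for k,v in d.items() if k!="img"})
print(robot.current_t(),robot.current_eef_rot())
E
```

```text
scene {'fovy': 52.08595419915212, 'cx': 319.50266068176654, 'cy': 242.25094040696507, 'k1': -0.08091911010996959, 'eye': array([-73.84586078, 768.36683758, 669.34245106]), 'orientation': array([-2.15760986,  0.00389301, -2.51050156])}
side {'fovy': 51.37255769352497, 'cx': 323.26688790907986, 'cy': 238.8358348970864, 'k1': -0.14271762738480653, 'eye': array([ -52.24305629, -914.27865787,  597.74303114]), 'orientation': array([-2.06397354,  0.00560756, -0.55973253])}
wrist {'fovy': 70.61385190259676, 'cx': 318.6092415137159, 'cy': 236.2356770491627, 'k1': -0.02821680997281557, 'eye': array([ 215.41567482, -512.29866941,  383.80206763]), 'orientation': array([ 2.86418267e+00,  1.44788965e-03, -1.30879378e+00])}
0.15 [-3.14022243e+00 -2.86609499e-04  2.61747364e-01]
```

View pics/scene0.png

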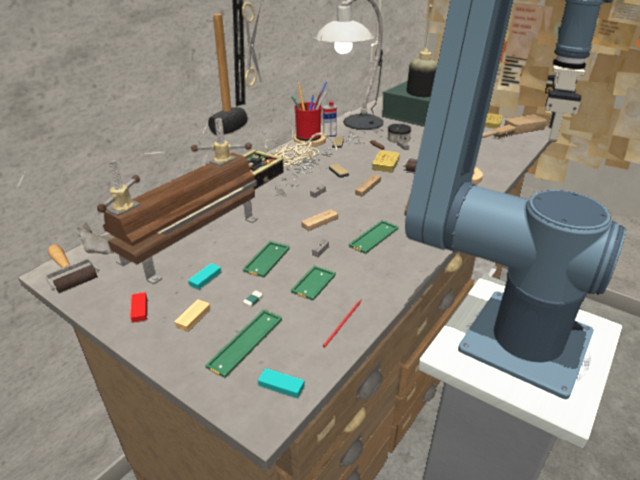

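View pics/side0.png

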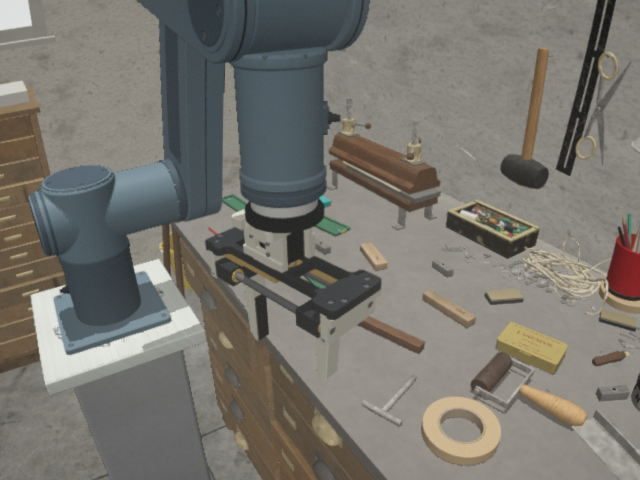

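The scene picture shows trays at (245,342), (374,236), (267,259) and (314,283), with light blocks at (192,315), (320,219) and (368,185). Quoins are at (320,248) and (318,190). The side picture shows the dark block at (390,333), partly hidden by the gripper. Next come rough positions.

```bash
cat > h.py <<'E'
import numpy as np, cv2
from scipy.spatial.transform import Rotation as R
def rays(d,px):
    f=240/np.tan(np.radians(d["fovy"])/2)
    p=(np.asarray(px,float).reshape(-1,2)-[d["cx"],d["cy"]])/f
    u=p.copy()
    for _ in range(20): u=p/(1+d["k1"]*(u**2).sum(1,keepdims=True))
    return np.c_[u,np.ones(len(u))]@R.from_euler("xyz",d["orientation"]).as_matrix().T
def plane(d,px,z):
    r=rays(d,px); return (d["eye"]+r*((z-d["eye"][2])/r[:,2])[:,None])[:,:2]
def tri(d1,p1,d2,p2):
    a,b=rays(d1,p1),rays(d2,p2); out=[]
    for u,v in zip(a,b):
        s=np.linalg.lstsq(np.c_[u,-v],d2["eye"]-d1["eye"],rcond=None)[0]
        out.append((d1["eye"]+s[0]*u+d2["eye"]+s[1]*v)/2)
    return np.array(out)
E
python3 - <<'E'
from bench import robot
from h import *
d=robot.get_image("scene")
for n,p in dict(t150=(245,342),tA=(374,236),tB=(267,259),tC=(314,283),b75=(192,315),b1=(320,219),b2=(368,185),q1=(320,248),q2=(318,190),red=(139,307),tq=(205,276),tq2=(281,382)).items(): print(n,plane(d,p,8).round())
d=robot.get_image("side")
for p in [(390,333),(450,308),(374,256)]: print(plane(d,p,8).round())
for x,y in [(450,200),(450,-50),(480,-200),(450,-350)]:
    for z in (330,280): print(x,y,z,robot.inverse_kinematics([x,y,z],[np.pi,0,np.pi/2]),robot.inverse_kinematics([x,y,z],[np.pi,0,0]))
E
```

```text
t150 [[429. 321.]]
tA [[ 422. -135.]]
tB [[572.  95.]]
tC [[431. 102.]]
b75 [[567. 329.]]
b1 [[ 579. -123.]]
b2 [[ 579. -363.]]
q1 [[499. -14.]]
q2 [[ 680. -251.]]
red [[674. 378.]]
tq [[641. 225.]]
tq2 [[314. 354.]]
[[ 436. -362.]]
[[ 586. -367.]]
[[ 583. -119.]]
450 200 330 [ 1.91280565e-01  1.00126357e-01  1.46214361e+00 -4.44089210e-16
  1.57932268e+00  1.91280565e-01] [ 1.91280565e-01  1.00126357e-01  1.46214361e+00 -4.44089210e-16
  1.57932268e+00  1.76207689e+00]
450 200 280 [ 1.91280565e-01  1.17844612e-01  1.56042289e+00 -4.44089210e-16
  1.46332515e+00  1.91280565e-01] [ 1.91280565e-01  1.17844612e-01  1.56042289e+00 -4.44089210e-16
  1.46332515e+00  1.76207689e+00]
450 -50 330 [-0.35788427  0.02422904  1.54395248  0.          1.57341113 -0.35788427] [-3.57884267e-01  2.42290409e-02  1.54395248e+00 -4.44089210e-16
  1.57341113e+00  1.21291206e+00]
450 -50 280 [-0.35788427  0.0427617   1.64323046  0.          1.45560049 -0.35788427] [-3.57884267e-01  4.27617027e-02  1.64323046e+00 -4.44089210e-16
  1.45560049e+00  1.21291206e+00]
480 -200 330 [-0.60951425  0.15255063  1.40144601  0.          1.58759602 -0.60951425] [-6.09514248e-01  1.52550629e-01  1.40144601e+00 -4.44089210e-16
  1.58759602e+00  9.61282079e-01]
480 -200 280 [-0.60951425  0.16939963  1.49942328  0.          1.47276974 -0.60951425] [-6.09514248e-01  1.69399631e-01  1.49942328e+00 -4.44089210e-16
  1.47276974e+00  9.61282079e-01]
450 -350 330 [-0.85664412  0.24809485  1.28214153  0.          1.61135628 -0.85664412] [-8.56644115e-01  2.48094853e-01  1.28214153e+00 -4.44089210e-16
  1.61135628e+00  7.14152211e-01]
450 -350 280 [-0.85664412  0.26274041  1.38058164  0.          1.4982706  -0.85664412] [-8.56644115e-01  2.62740407e-01  1.38058164e+00 -4.44089210e-16
  1.49827060e+00  7.14152211e-01]
```

```bash
python3 - <<'E'
from bench import robot
from h import *
import pickle
D=[]
for i,(x,y) in enumerate([(430,-320),(430,-60),(430,200)]):
    robot.move_ptp([x,y,330],[np.pi,0,0]); robot.sleep(.2)
    d=robot.get_image("wrist"); D.append(d); cv2.imwrite(f"pics/w{i}.png",d["img"]); print(d["eye"],d["orientation"],robot.current_t())
pickle.dump(D,open("D.pkl","wb"))
E
```

```text
[ 505.11657281 -321.95502453  495.35150806] [ 2.86324684e+00  3.65468110e-04 -1.57214933e+00] 1.9
[506.02169076 -62.32553171 495.55326991] [ 2.86334925e+00 -1.40216377e-04 -1.57251135e+00] 3.1667
[506.1262257  197.64659473 495.88256533] [ 2.86399134e+00 -4.11190359e-04 -1.57286569e+00] 4.4333
```

View pics/w0.png

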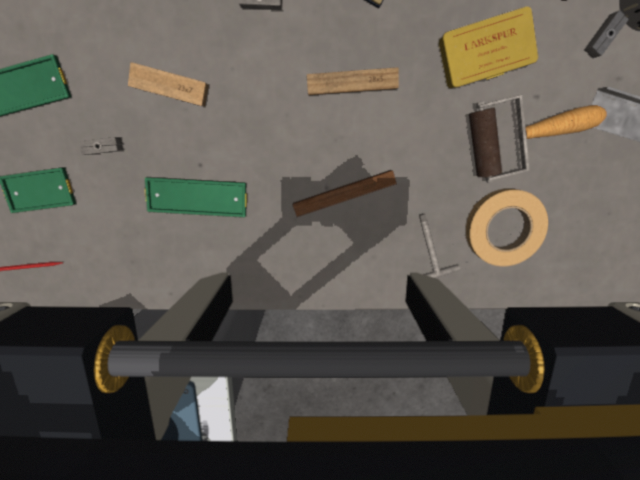

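View pics/w1.png

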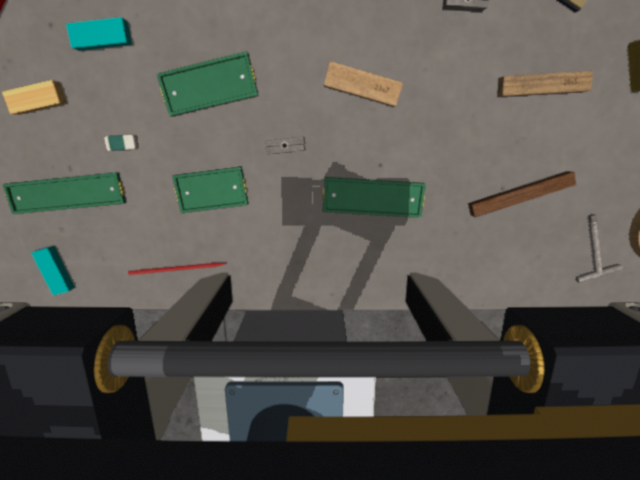

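View pics/w2.png

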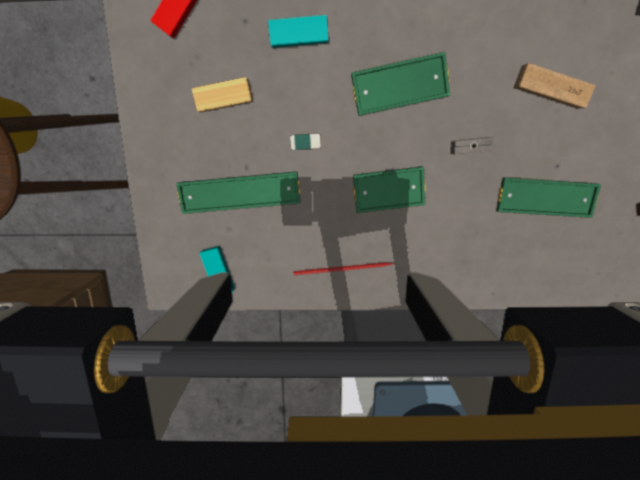

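The three wrist pictures show everything. The trays in w1 are at (207,83), (64,193), (211,189) and (374,197). The blocks in w1 are the yellow one at (32,97), light ones at (363,84) and (546,84), and the dark one at (523,193). The quoins are at (286,146) and (465,3). Now I'll measure by masks: the silhouette rectangle cast on the mid-height plane, with heights from triangulation.

```bash
cat > seg.py <<'E'
from h import *
def blobs(d,kind,z):
    hsv=cv2.cvtColor(d["img"],cv2.COLOR_BGR2HSV)
    lo,hi=((60,90,30),(85,255,255)) if kind=="tray" else ((5,75,25),(28,255,255))
    m=cv2.inRange(hsv,lo,hi); m[300:]=0
    m=cv2.morphologyEx(m,cv2.MORPH_CLOSE,np.ones((3,3))); m=cv2.morphologyEx(m,cv2.MORPH_OPEN,np.ones((3,3)))
    out=[]
    for c in cv2.findContours(m,cv2.RETR_EXTERNAL,cv2.CHAIN_APPROX_NONE)[0]:
        x,y,w,h=cv2.boundingRect(c)
        if cv2.contourArea(c)<500 or x<2 or y<2 or x+w>638 or y+h>298: continue
        W=plane(d,c,z).astype(np.float32)
        (cx,cy),_,_=r=cv2.minAreaRect(W); b=cv2.boxPoints(r); e=[b[1]-b[0],b[2]-b[1]]; e.sort(key=np.linalg.norm)
        a=np.arctan2(e[1][1],e[1][0])%np.pi
        pc=np.array(cv2.minAreaRect(c)[0])
        col=d["img"][m>0].mean(0) if 0 else d["img"][int(pc[1]),int(pc[0])]
        out.append((np.array([cx,cy]),np.linalg.norm(e[1]),np.linalg.norm(e[0]),a,pc,col,len(e)))
    return out
E
python3 - <<'E'
from seg import *
import pickle
D=pickle.load(open("D.pkl","rb"))
for kind,z in (("tray",4.5),("block",8.25)):
    B=[blobs(d,kind,z) for d in D]
    for i,b in enumerate(B):
        for o in b: print(kind,i,o[0].round(1),"L %.1f W %.1f a %.3f"%o[1:4],o[4].round(),o[5])
    for i,j in((0,1),(1,2),(0,2)):
        for o in B[i]:
            for p in B[j]:
                if np.linalg.norm(o[0]-p[0])<15: print("  tri",i,j,tri(D[i],o[4],D[j],p[4]).round(1))
E
```

```text
tray 0 [ 425.  -141.2] L 145.5 W 49.8 a 1.510 [195. 197.] [ 84 118  59]
tray 1 [ 424.9 -142.2] L 144.3 W 49.8 a 1.512 [374. 197.] [51 72 35]
tray 1 [432.5 315.1] L 178.4 W 44.4 a 1.654 [ 64. 193.] [ 78 111  55]
tray 1 [436.3  95.6] L 100.6 W 54.4 a 1.690 [210. 190.] [ 83 116  58]
tray 1 [578.9  87.7] L 125.1 W 55.3 a 1.783 [207.  84.] [ 79 112  55]
tray 2 [ 424.9 -142.4] L 147.7 W 49.6 a 1.513 [548. 197.] [ 80 112  57]
tray 2 [432.6 314.8] L 175.1 W 44.7 a 1.656 [238. 192.] [ 85 119  60]
tray 2 [436.4  95. ] L 99.9 W 54.7 a 1.692 [389. 189.] [51 73 36]
tray 2 [578.9  86.9] L 125.3 W 55.0 a 1.780 [401.  83.] [ 80 113  57]
  tri 0 1 [[ 426.1 -141.8    9.4]]
  tri 1 2 [[ 425.2 -142.7    4.2]]
  tri 1 2 [[432.5 315.4   2.9]]
  tri 1 2 [[437.1  95.2   7.2]]
  tri 1 2 [[579.   86.7   7.3]]
  tri 0 2 [[ 425.7 -140.9    6.8]]
block 0 [ 378. -603.] L 122.3 W 121.3 a 1.753 [506. 228.] [110 117 124]
block 0 [ 430.5 -357.6] L 151.8 W 21.3 a 1.897 [344. 193.] [32 45 66]
block 0 [ 500.2 -555. ] L 90.8 W 34.1 a 0.252 [485. 143.] [54 63 78]
block 0 [ 529.6 -664.7] L 113.9 W 33.3 a 1.821 [566. 122.] 
[... 166 characters left out ...]
0 [ 620.8 -544.3] L 124.5 W 72.9 a 1.873 [489.  48.] [ 64 150 177]
block 1 [ 430.5 -359.3] L 156.0 W 23.6 a 1.894 [523. 194.] [47 68 99]
block 1 [565.8 327.9] L 86.3 W 33.7 a 1.747 [34. 97.] [102 168 212]
block 1 [ 580.4 -367.9] L 128.2 W 26.2 a 1.647 [545.  83.] [ 89 124 154]
block 1 [ 577.8 -121.6] L 101.6 W 31.9 a 1.306 [362.  84.] [ 96 136 173]
block 2 [565.9 327.9] L 78.5 W 32.3 a 1.747 [222.  94.] [106 173 215]
block 2 [ 577.8 -122.4] L 107.9 W 33.9 a 1.307 [555.  86.] [ 98 138 173]
  tri 0 1 [[ 431.3 -358.3   11.1]]
  tri 0 1 [[ 580.4 -367.2    9. ]]
  tri 0 1 [[ 577.6 -120.5   11.8]]
  tri 1 2 [[565.9 327.8   8.5]]
  tri 1 2 [[ 577.8 -120.7   10. ]]
  tri 0 2 [[ 577.7 -120.1   10.9]]
```

```bash
cat > job.py <<'E'
from bench import robot
import numpy as np
J={75:((565.9,327.9,1.747),(436.4,95.3,1.691),30),
   100:((577.8,-121,1.306),(578.9,87.3,1.781),30),
   120:((580.4,-367.4,1.642),(424.9,-142,1.512),25),
   150:((430.5,-358.5,1.896),(432.5,315,1.655),20)}
def run(n,up=90,g=8):
    (x,y,a),(X,Y,A),w=J[n]
    robot.move_gripper((w+32)/93)
    robot.move_ptp([x,y,up],[np.pi,0,a])
    robot.move_linear([x,y,g],speed=120)
    robot.move_gripper(0.0)
    print(n,"grip",robot.current_gripper_width()*93,robot.current_finger_force(),robot.current_tcp_pos().round(1))
    robot.move_linear([x,y,up],speed=150)
    print("  lifted",robot.current_gripper_width()*93,robot.current_finger_force())
    if robot.current_finger_force()<3: return print("LOST")
    robot.move_ptp([X,Y,up],[np.pi,0,A])
    robot.move_linear([X,Y,g+12],speed=130)
    hit=robot.move_linear([X,Y,g+3],speed=25,f_stop=6)
    print("  place",hit,robot.current_tcp_pos().round(1),robot.current_contact_force().round(1))
    robot.move_gripper((w+20)/93)
    robot.move_linear([X,Y,up],speed=150)
    print("  t",robot.current_t())
E
python3 - <<'E'
from job import *
run(75)
from seg import *
robot.move_ptp([430,200,330],[np.pi,0,0]); robot.sleep(.2)
d=robot.get_image("wrist"); cv2.imwrite("pics/a75.png",d["img"][60:310,150:640])
for o in blobs(d,"block",11.25): print(o[0],o[1:4])
print(robot.current_t())
E
```

```text
75 grip 29.779707714323568 30.000286996364594 [566.1 327.9   8.2]
  lifted 29.962716530121355 29.99974876642227
  place True [436.7  95.3  11.2] [-0.2  0.3  3.2]
  t 12.1
[435.69290161  93.35739136] (np.float32(77.133705), np.float32(32.031185), np.float32(1.6931429))
[ 577.31884766 -120.37809753] (np.float32(107.161766), np.float32(33.79271), np.float32(1.3034823))
14.0333
```

View pics/a75.png

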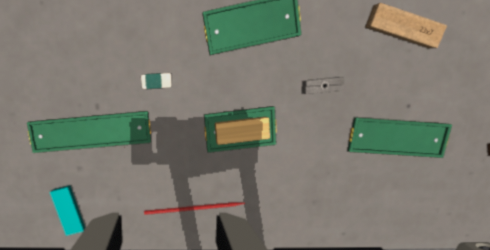

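The 75 mm block lies in its tray at crop pixel (243,131), about 2 mm off centre. Next the other three.

```bash
python3 - <<'E'
from job import *
for n in (100,120,150): run(n)
from seg import *
for i,y in enumerate((200,-60)):
    robot.move_ptp([430,y,330],[np.pi,0,0]); robot.sleep(.3)
    d=robot.get_image("wrist"); cv2.imwrite(f"pics/end{i}.png",d["img"])
    for k,z in(("block",11.25),("tray",4.5)):
        for o in blobs(d,k,z): print(k,o[0].round(1),np.round(o[1:4],3))
print(robot.current_t())
E
```

```text
100 grip 29.37937078482782 30.000497102737427 [ 577.9 -121.1    8.2]
  lifted 29.782912016957766 29.999947249889374
  place True [579.1  87.3  11.2] [-0.6 -0.5  4.2]
  t 21.5167
120 grip 24.371754589839497 29.99970316886902 [ 580.5 -367.5    8.3]
  lifted 24.501373005168617 29.998380839824677
  place True [ 425.1 -142.2   11.2] [0.5 0.5 5.2]
  t 29.1417
150 grip 19.65731065780467 30.000490844249725 [ 430.7 -358.7    8.3]
  lifted 19.72965789824839 29.999864101409912
  place True [432.7 315.1  11.2] [-0.5 -0.6  4.4]
  t 37.3083
block [ 424.3 -142.8] [129.304  25.913   1.51 ]
block [431.3 318. ] [153.529  20.66    1.657]
block [435.7  93.4] [77.171 32.028  1.694]
block [578.8  86.4] [102.964  31.45    1.784]
tray [ 424.9 -142.4] [147.297  49.384   1.51 ]
tray [432.6 314.8] [174.914  44.721   1.656]
tray [436.4  95. ] [99.771 54.694  1.688]
tray [579.   86.8] [125.167  54.734   1.779]
block [ 424.2 -142. ] [121.973  26.249   1.512]
block [431.6 318.1] [160.26   20.595   1.659]
block [435.7  95.2] [78.775 31.086  1.692]
block [578.5  89. ] [103.61   32.491   1.78 ]
tray [ 425.  -142.1] [144.595  49.639   1.51 ]
tray [432.6 315. ] [177.994  44.227   1.655]
tray [436.3  95.4] [100.846  54.352   1.689]
tray [578.9  87.4] [125.42   55.189   1.779]
40.3167
```

View pics/end0.png

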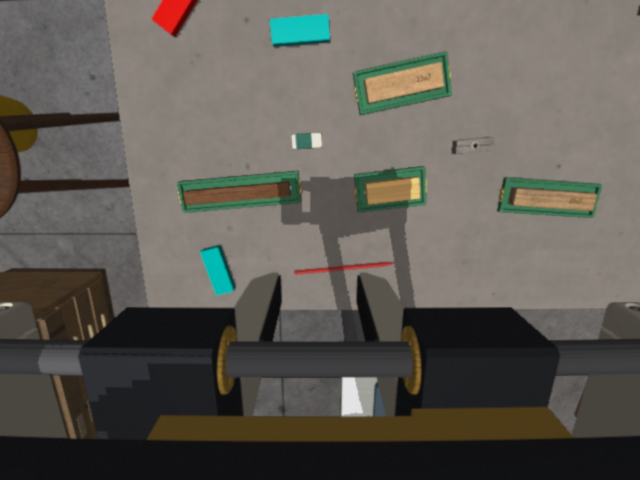

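View pics/end1.png

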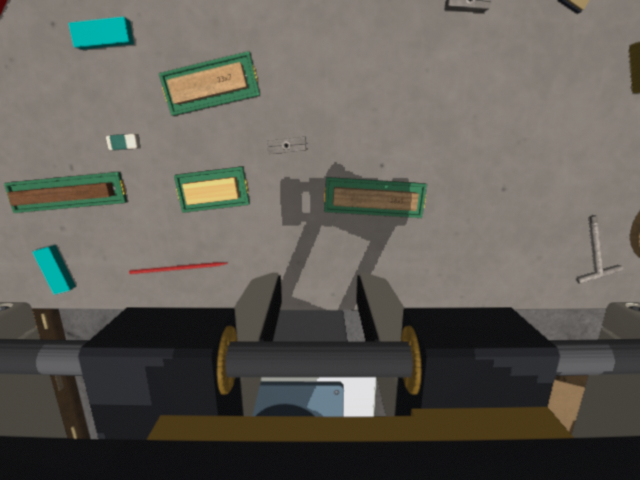

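Both end pictures show all four blocks lying in their own trays, within about 4 mm of the tray centres. The quoins at (286,146) and (468,3) in end1 are where they were. Handing in.

```bash
python3 -c "
from bench import robot
print(robot.hand_in())"
```

```text
the job is handed in; nothing more can be done
None
```

I put all four blocks flat in the trays of their own lengths, each within about 4 mm of its tray's centre by the last pictures, left the quoins where they were, and handed the job in at about 40 s; no verdict was returned.

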